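Put the round doming punches away in their caddy

ROBOT

A 6-joint arm with a two-finger parallel gripper is mounted at the origin on the work surface. World frame = base frame: x ahead of the robot, y to its left, z up, the work surface at z = 0. Lengths are in m, angles in rad, forces in N, time in s.
With the tool pointing down it reaches from about 0.375 to 0.975 m from the base axis. Payload 3.8 kg.
Tool frame: the origin (TCP) lies midway between the tips of the shut fingers; the grasp point (between the pads) lies 19 mm behind it; z points along the fingers, y is the direction in which the jaws open and shut (so a half turn about z gives the same grasp; the last joint's range is limited). The gripper opens to 85 mm and grips with 20 to 120 N. Pads are 22 mm wide; open, the fingers measure 114 mm over their backs; the gripper's body (76 mm by 85 mm) begins 54 mm behind the grasp point. The pads swing forward as they close: fully open they stand 13 mm farther back than shut.
Start: joints at [-1.232, 0.264, 1.604, -0, 1.274, -0.037], TCP at [0.248, -0.628, 0.231] pointing down, gripper open.
Joint ranges: [-2.63, 2.63], [-0.94, 2.18], [0.31, 2.57], [-1.31, 4.45], [0, 2.66], [-2.55, 2.55]. Speed limits (rad/s): [2.57, 2.57, 3.14, 3.14, 3.14, 3.14].

INTERFACE

Orientations are given as a rotation vector (axis times angle).
In Python, from workcell import bot gives the robot as it stands.
- The arm moves only by the tool arm_command, never from a script. Its argument "targets" is text: rows parted by semicolons, each of 7 numbers parted by spaces: the shift along the tool's x, y, z in mm, then the turn, a rotation vector about the tool's x, y, z in degrees, then the opening, from 0 (shut) to 1 (fully open). A call has 1 to 10 rows; each row is the pose to reach, as a shift and turn from the pose commanded when the call began, along the tool's axes at that moment; what a row does not reach only later rows make up. A row lasts 1/12 s, in which the tool goes at most 41.7 mm and 7.16 degrees, less where a joint would pass 70% of its speed; a pose out of reach is approached as far as the arm can. A call with a gripper value outside its range is refused whole. The fingers move at their own pace and stop on an object; "newtons" is the grip in N (left out, the last holds). Time passes only in rows, so rows that repeat a pose let the fingers close. It gives the time, the measured TCP pose, the force and the opening at its end, in the units of the state.
- bot.read_state(): the state, without advancing time (a new reading comes with each control period).
- bot.read_camera(name): name is "side" or "top" or "wrist"; returns (picture, depth): 420x560x3 uint8, blue, green, red; 420x560 float32, m along the optical axis (not along the pixel's ray), 0 where there is no reading.
- bot.camera_params(name): a dict with "fov_y" (degrees; the focal length in pixels is half the picture's height over the tangent of half this angle, whatever the lens; pixels are square), "cx", "cy" (the principal point, pixels), "xyz" and "rotation" of the camera in the world; the wrist camera has in their place "T_tool_cam" (4x4, takes a point from camera to tool coordinates, whose origin is the TCP and whose axes are the flange's). Camera axes: x right, y up, looking along -z (the intrinsics and any distortion apply to the point x, -y, -z); pixel columns grow to the right and rows downward; lengths in m; the calibration is good to about 2 mm. A picture is of the moment at which its call begins: read the wrist's pose just before it. camera_params takes no time and is no camera call.
- bot.finish_job(): hands the job in, once; it reports no verdict.
The state is a dict: "time": time; "q": joint angles; "joint_vel": joint speeds; "joint_torque": joint torques, N m; "tool_pos": TCP position; "tcp_rot": TCP orientation; "wrist_force": force on the tool from outside, world axes, zero at the start; "torque": the same for the moment, N m; "width": opening from 0.0 (shut) to 1.0 (fully open).
Only numpy, scipy, OpenCV 4.12 (cv2) and the standard library are available. Lean on these libraries where they do the work, as an engineer would, in place of code of your own. Each camera call takes 0.05 s, during which the arm holds its last target.

TASK

Put the three round-headed steel punches back into the wooden caddy, each standing upright in the well of its own size: the small punch in the small well, the medium in the medium, the large in the large. Set each one gently down on the floor of its well rather than dropping it. The square-headed punches belong elsewhere: leave them standing where they are.

Things in the scene. Friction and masses are not known exactly. Their poses are not given: they have to be found in the camera images.
- round_small: The small round punch: bright steel, standing upright on the white board, 64 mm tall, about 0.16 kg. Round foot 28 mm across and 10 mm thick, neck 14 mm thick, round head 26 mm across from 38 mm above its underside to the top; the head's side is straight up to 58 mm and its top is domed. Origin: centre of the underside of the foot; z up along the punch.
- round_medium: The medium round punch: bright steel, standing upright on the white board, 72 mm tall, about 0.3 kg. Round foot 42 mm across and 11 mm thick, neck 18 mm thick, round head 35 mm across from 42 mm above its underside to the top; the head's side is straight up to 64 mm and its top is domed. Origin: centre of the underside of the foot; z up along the punch.
- round_large: The large round punch: bright steel, standing upright on the white board, 80 mm tall, about 0.6 kg. Round foot 56 mm across and 12 mm thick, neck 24 mm thick, round head 44 mm across from 48 mm above its underside to the top; the head's side is straight up to 70 mm and its top is domed. Origin: centre of the underside of the foot; z up along the punch.
- square_small: The small square punch, to be left alone: bright steel, standing upright on the white board, 64 mm tall. Square foot 28 mm wide and 10 mm thick, round neck 14 mm thick, square flat-topped head 26 mm wide from 38 mm up to the top. Origin: centre of the underside; z up, x and y along the head's sides.
- square_medium: The medium square punch, to be left alone: bright steel, standing upright on the white board, 72 mm tall. Square foot 42 mm wide and 11 mm thick, round neck 18 mm thick, square flat-topped head 35 mm wide from 42 mm up to the top. Origin: centre of the underside; z up, x and y along the head's sides.
- square_large: The large square punch, to be left alone: bright steel, standing upright on the white board, 80 mm tall. Square foot 56 mm wide and 12 mm thick, round neck 24 mm thick, square flat-topped head 44 mm wide from 48 mm up to the top. Origin: centre of the underside; z up, x and y along the head's sides.
- well_small: The small well of the caddy: a fixed square wooden box, open on top, 44 mm wide inside, walls 5 mm thick, 54 mm wide outside and 30 mm high, its inner floor 4 mm above its underside. The three wells (44, 58 and 72 mm inside) stand in one row, in any order, 88 mm from centre to centre, in a low dark wooden tray (285 by 106 mm, rims at most 26 mm above the bench). Origin: centre of the underside, 5 mm above the bench; x along the row, y across it, z up.
- well_medium: The medium well of the caddy: a fixed square wooden box, open on top, 58 mm wide inside, walls 5 mm thick, 68 mm wide outside and 30 mm high, its inner floor 4 mm above its underside. The three wells (44, 58 and 72 mm inside) stand in one row, in any order, 88 mm from centre to centre, in a low dark wooden tray (285 by 106 mm, rims at most 26 mm above the bench). Origin: centre of the underside, 5 mm above the bench; x along the row, y across it, z up.
- well_large: The large well of the caddy: a fixed square wooden box, open on top, 72 mm wide inside, walls 5 mm thick, 82 mm wide outside and 30 mm high, its inner floor 4 mm above its underside. The three wells (44, 58 and 72 mm inside) stand in one row, in any order, 88 mm from centre to centre, in a low dark wooden tray (285 by 106 mm, rims at most 26 mm above the bench). Origin: centre of the underside, 5 mm above the bench; x along the row, y across it, z up.
- board: White soldering board under the punches: fixed slab, 270 (x) by 260 (y) by 12 mm thick. The six punches stand on it in any order in two columns, about 140 mm apart (along its y), neighbours in a column about 95 mm apart (along its x, at least 82). Two ring blanks 5 mm high lie between. Board and caddy lie left and right of the robot, either way round, a jar 50 mm tall between them. Origin: centre of underside.
Mind the look-alikes: they are no part of the job. Leave any purple or turquoise look-alike of the round_small alone.

How it is judged:
By the outcome, as a careful person would: the job done as asked, in the order asked, and still so for the second after the job is handed in, with the robot touching nothing.
It also fails if it takes over 83 s, if anything falls off the work surface, if the arm or the gripper's body presses on something with over 40 N, if the wrist force passes 120 N, or if a joint passes its speed limit or range.

## Working session

There is one attempt and no reset: what is moved stays moved. The work goes in short steps, Python scripts to look and compute and a tool call to move; the robot and the scene stay as the last step left them, time stands still between calls to the robot, and variables do not carry over. Pictures are saved under pics/ and viewed, and the job is handed in when it is done.

Besides the shell and the picture viewer there is one more tool, called after "Request:" in YAML: its name, and indented under it one key for each argument. arm_command: Moves the arm, as the interface text tells. Its arguments: {"type":"object","properties":{"targets":{"type":"string"},"newtons":{"type":"number"}},"required":["targets"]}

```bash
ls; mkdir -p pics
python3 - <<'E'
from workcell import bot
import cv2, numpy as np, pickle
print(bot.read_state())
for n in ["top","side","wrist"]:
    p=bot.camera_params(n); print(n,p)
    im,d=bot.read_camera(n)
    cv2.imwrite(f"pics/{n}0.png",im); np.savez(f"{n}0.npz",im=im,d=d)
print(bot.read_state()['time'])
E
```

```text
pics
{'time': 0.0, 'q': array([-1.23187379e+00,  2.64761560e-01,  1.60539828e+00,  4.14825008e-06,
        1.27367050e+00, -3.68990672e-02]), 'joint_vel': array([ 0.00071095, -0.00222559,  0.00103516, -0.00251573, -0.00139872,
        0.00052591]), 'joint_torque': array([-1.51208682e-03, -5.15119886e+01, -3.67316437e+01, -2.96009803e-04,
        1.25974408e-02, -2.66511540e-05]), 'tool_pos': array([ 0.24750609, -0.62719718,  0.22994323]), 'tcp_rot': array([-3.08411657e+00, -5.86455871e-01,  5.22257710e-04]), 'wrist_force': array([-0.40891622,  0.01222922,  0.08651393]), 'torque': array([-0.03969999, -0.00640907,  0.01131912]), 'width': 1.002472366063596}
top {'fov_y': 45.969027109660566, 'cx': 279.7698855921005, 'cy': 213.17600685846065, 'xyz': array([ 0.34854416, -0.0082965 ,  0.97067847]), 'rotation': array([ 0.16047725, -0.14987897, -1.54975342])}
side {'fov_y': 52.982262913913786, 'cx': 277.54635318946436, 'cy': 208.80748711317918, 'xyz': array([0.39107575, 0.52505014, 0.63889555]), 'rotation': array([ 0.08637661, -1.04650686, -2.7363162 ])}
wrist {'fov_y': 61.020770801213416, 'cx': 274.2687726322492, 'cy': 215.08643064780122, 'T_tool_cam': array([[ 6.64632201e-04,  9.45696641e-01,  3.25049875e-01,
         8.26065725e-02],
       [ 9.99999602e-01, -4.35069670e-04, -7.78920498e-04,
         1.35199238e-04],
       [-5.95203157e-04,  3.25050264e-01, -9.45696554e-01,
        -1.43194260e-01],
       [ 0.00000000e+00,  0.00000000e+00,  0.00000000e+00,
         1.00000000e+00]])}
0.15
```

View pics/top0.png

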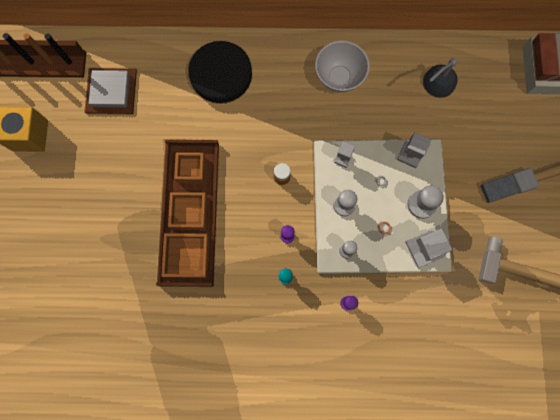

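View pics/side0.png

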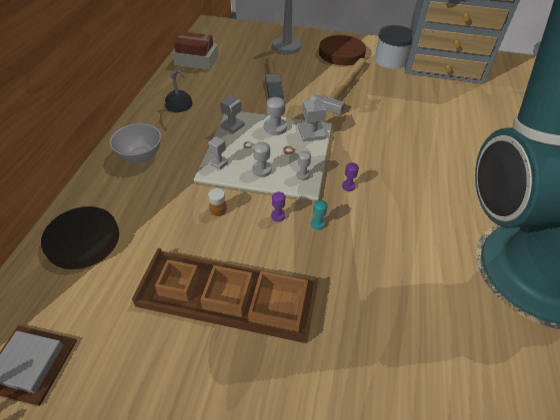

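View pics/wrist0.png

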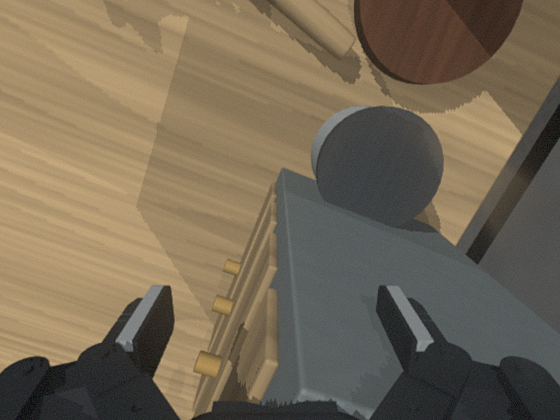

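Run:
```python
import cv2, numpy as np
im=np.load("top0.npz")["im"]; 
c=im[130:315,265:460]; cv2.imwrite("pics/topboard.png",cv2.resize(c,None,fx=4,fy=4,interpolation=cv2.INTER_CUBIC)[:740][:,:780][:600] if 0 else cv2.resize(c,None,fx=3.2,fy=3.2,interpolation=cv2.INTER_CUBIC))
c=im[130:295,145:310]; cv2.imwrite("pics/topcaddy.png",cv2.resize(c,None,fx=3.6,fy=3.6,interpolation=cv2.INTER_CUBIC))
im=np.load("side0.npz")["im"]; 
c=im[80:240,185:385]; cv2.imwrite("pics/sideboard.png",cv2.resize(c,None,fx=3.7,fy=3.7,interpolation=cv2.INTER_CUBIC))
```

```text
(no output)
```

View pics/topboard.png

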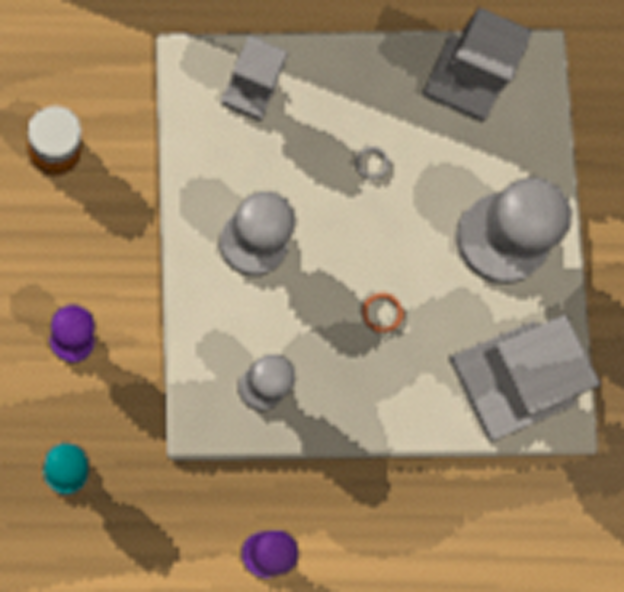

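View pics/topcaddy.png

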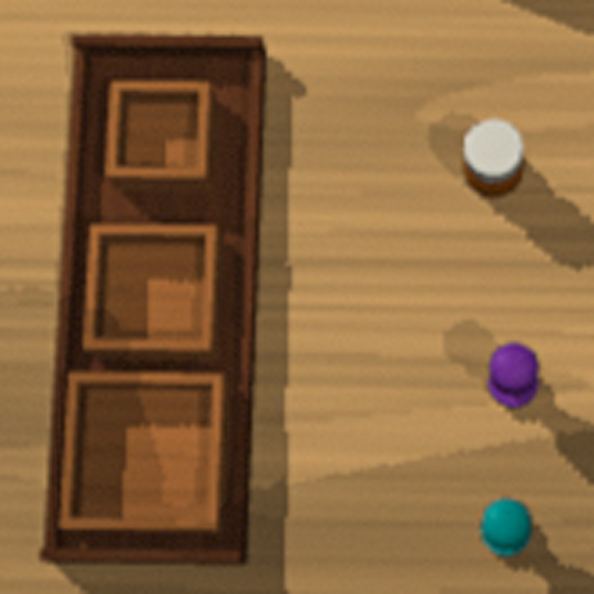

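View pics/sideboard.png

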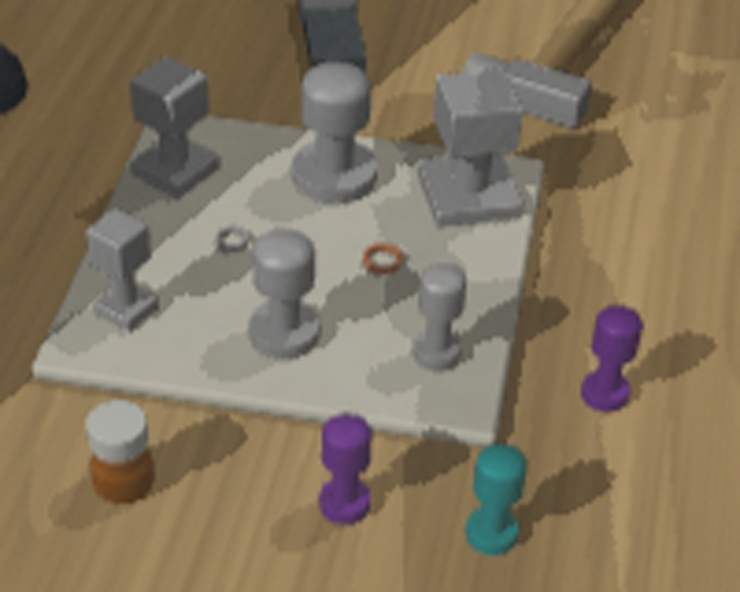

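```bash
cat > h.py <<'E'
import numpy as np, cv2
from scipy.spatial.transform import Rotation as R
from scipy.optimize import least_squares
from workcell import bot
def camT(n,st=None):
    p=bot.camera_params(n); T=np.eye(4)
    if n=="wrist":
        W=np.eye(4); W[:3,:3]=R.from_rotvec(st['tcp_rot']).as_matrix(); W[:3,3]=st['tool_pos']
        return W@p['T_tool_cam'],p
    T[:3,:3]=R.from_rotvec(p['rotation']).as_matrix(); T[:3,3]=p['xyz']; return T,p
def foc(p): return 210/np.tan(np.radians(p['fov_y']/2))
def cloud(n,d,st=None):
    T,p=camT(n,st); f=foc(p); v,u=np.mgrid[:420,:560]
    P=np.stack([(u-p['cx'])/f*d,-(v-p['cy'])/f*d,-d],-1)
    return P@T[:3,:3].T+T[:3,3]
def px(n,u,v,z,st=None):  # pixel at known height -> world
    T,p=camT(n,st); f=foc(p)
    r=T[:3,:3]@np.array([(u-p['cx'])/f,-(v-p['cy'])/f,-1]); s=(z-T[2,3])/r[2]; return T[:3,3]+s*r
def proj(n,X,st=None):
    T,p=camT(n,st); f=foc(p); c=(np.asarray(X)-T[:3,3])@T[:3,:3]
    return np.stack([p['cx']+f*c[...,0]/-c[...,2],p['cy']-f*c[...,1]/-c[...,2]],-1)
def fitcirc(P,r,c0):
    f=lambda c:np.hypot(*(P[:,:2]-c).T)-r
    s=least_squares(f,c0,loss='soft_l1',f_scale=.001); return s.x,np.sqrt(np.mean(s.fun**2))
E
python3 - <<'E'
from h import *
t=np.load("top0.npz"); C=cloud("top",t['d']); s=np.load("side0.npz"); S=cloud("side",s['d'])
print(proj("top",[.35,0,0]), 'holes',(t['d']==0).sum())
for nm,u,v in [("table",250,330),("board",400,215),("boardUL",325,150),("sq small",345,150),("jar",282,172),("rs",349,248),("rm",347,199),("rl",431,198),("wellS floor",187,168),("wellM",187,210),("wellL",185,256),("rim",161,200)]:
    print(nm,C[v,u].round(4))
H=dict(rs=(349,248,.064+.012,.013,.038,.058),rm=(347,199,.084,.0175,.042,.064),rl=(431,198,.092,.022,.048,.070))
for k,(u,v,zt,r,z0,z1) in H.items():
    c0=px("top",u,v,zt)[:2]
    for nm,A in (("top",C),("side",S)):
        P=A.reshape(-1,3); m=np.hypot(*(P[:,:2]-c0).T)<r+.012
        Q=P[m]; q=Q[(Q[:,2]>.012+z0+.003)&(Q[:,2]<.012+z1)]
        print(k,nm,c0.round(4),len(q),'topz',np.sort(Q[:,2])[-5:].round(4), fitcirc(q,r,c0) if len(q)>5 else None)
E
```

```text
[278.08989853 311.71692618] holes 949
table [ 0.3149  0.0531 -0.0008]
board [ 0.5406 -0.2371  0.0127]
boardUL [ 0.6731 -0.0898  0.0111]
sq small [ 0.6507 -0.1217  0.079 ]
jar [ 0.6135 -0.0036  0.0528]
rs [ 0.4655 -0.1276  0.0751]
rm [ 0.5551 -0.124   0.0826]
rl [ 0.5571 -0.2754  0.092 ]
wellS floor [0.6311 0.1882 0.0111]
wellM [0.5449 0.1838 0.0103]
wellL [0.4534 0.1829 0.0104]
rim [ 5.668e-01  2.394e-01 -1.000e-04]
rs top [ 0.4654 -0.1275] 24 topz [0.079  0.0791 0.0794 0.0799 0.0804] (array([ 0.46764539, -0.12978163]), np.float64(0.0003447140466797218))
rs side [ 0.4654 -0.1275] 79 topz [0.0771 0.0773 0.0775 0.0775 0.0776] (array([ 0.46833081, -0.12973768]), np.float64(0.0010109144036377542))
rm top [ 0.5548 -0.1238] 49 topz [0.0867 0.0868 0.0871 0.0877 0.088 ] (array([ 0.55748483, -0.12562816]), np.float64(0.00041921548675477247))
rm side [ 0.5548 -0.1238] 119 topz [0.0846 0.0847 0.0848 0.0853 0.0868] (array([ 0.55779885, -0.12570124]), np.float64(0.0009986677773447133))
rl top [ 0.5571 -0.2754] 83 topz [0.0954 0.0957 0.0958 0.0961 0.0969] (array([ 0.562031  , -0.27883518]), np.float64(0.00045164625295006486))
rl side [ 0.5571 -0.2754] 136 topz [0.0928 0.0929 0.093  0.0931 0.0932] (array([ 0.56284985, -0.27881633]), np.float64(0.0011791817445134265))
```

Run:
```python
from h import *
t=np.load("top0.npz"); C=cloud("top",t['d']); s=np.load("side0.npz"); S=cloud("side",s['d'])
for nm,A in (("top",C),("side",S)):
  P=A.reshape(-1,3)
  for k,c,w in (("S",(.631,.188),.054),("M",(.545,.184),.068),("L",(.455,.183),.082)):
    c=np.array(c); m=(np.abs(P[:,:2]-c).max(1)<w/2+.008)&(P[:,2]>.030)&(P[:,2]<.042)
    q=P[m]; r=cv2.minAreaRect((q[:,:2]*1000).astype(np.float32)); print(nm,k,m.sum(),q[:,2].mean().round(4),r, q[:,:2].mean(0).round(4))
  m=(P[:,0]>.3)&(P[:,0]<.75)&(P[:,1]>.1)&(P[:,1]<.27)&(P[:,2]>.018)&(P[:,2]<.06)
  print('tray',cv2.minAreaRect((P[m][:,:2]*1000).astype(np.float32)))
# crop estimate of wall tops
cr=dict(S=[(105,83),(210,82),(208,178),(105,178)],M=[(91,225),(217,226),(214,349),(83,350)],L=[(68,373),(223,374),(217,529),(60,528)])
for k,v in cr.items():
  Q=np.array([px("top",145+a/3.6,130+b/3.6,.035)[:2] for a,b in v]); print(k,Q.round(4).tolist(),Q.mean(0).round(4))
```

```text
top S 317 0.0349 ((628.6124877929688, 181.09719848632812), (55.55146026611328, 54.9553337097168), 0.19975073635578156) [0.6282 0.1808]
top M 397 0.0354 ((539.8997192382812, 180.9424285888672), (68.12718200683594, 69.28053283691406), 0.4713858962059021) [0.5398 0.1808]
top L 497 0.0355 ((452.30340576171875, 180.40655517578125), (81.81973266601562, 82.71138763427734), 0.5250821709632874) [0.4526 0.1807]
tray ((540.613037109375, 180.62112426757812), (291.1901550292969, 106.87993621826172), 0.3782002925872803)
side S 441 0.0344 ((628.9423828125, 181.89373779296875), (55.050575256347656, 55.64904022216797), 0.23006881773471832) [0.6284 0.1831]
side M 570 0.0347 ((541.2340087890625, 181.31344604492188), (68.765869140625, 70.11788940429688), 0.5931137800216675) [0.5412 0.1829]
side L 694 0.0347 ((453.2496337890625, 180.54725646972656), (82.14936828613281, 84.11420440673828), 0.37908729910850525) [0.4535 0.1838]
tray ((541.6358642578125, 181.43751525878906), (291.8795471191406, 107.35823059082031), 0.2545410692691803)
S [[0.6544, 0.2104], [0.6558, 0.1527], [0.6013, 0.1512], [0.6005, 0.2072]] [0.628  0.1804]
M [[0.5741, 0.2133], [0.5746, 0.1451], [0.5072, 0.1436], [0.5056, 0.2135]] [0.5404 0.1789]
L [[0.4931, 0.2207], [0.4938, 0.1382], [0.4119, 0.1377], [0.4111, 0.2198]] [0.4525 0.1791]
```

```bash
cat >> h.py <<'E'
def delta(x,y,z,yaw=0.):
    st=bot.read_state(); Rm=R.from_rotvec(st['tcp_rot']); 
    Rt=R.from_euler('z',yaw,degrees=True)*R.from_matrix(np.diag([1,-1,-1.]))
    print('t',round(st['time'],2),'pos',st['tool_pos'].round(4),'w',round(st['width'],3),'F',st['wrist_force'].round(1),
     '\nshift mm',(1000*Rm.inv().apply(np.array([x,y,z])-st['tool_pos'])).round(1),'turn',np.degrees((Rm.inv()*Rt).as_rotvec()).round(2))
E
python3 -c "
from h import *
delta(.468,-.1298,.20)"
```

```text
t 0.15 pos [ 0.2475 -0.6274  0.2302] w 0.999 F [ 0.3 -1.2  1. ] 
shift mm [ 387.7 -381.9   30.9] turn [-1.000e-01  2.000e-02  2.153e+01]
```

Request:
arm_command:
  targets: "10 -10 -8 0 0 3 1; 35 -35 -8 0 0 8 1; 64 -64 -8 0 0 14 1; 93 -93 -8 0 0 21.5 1; 122 -122 -8 0 0 21.5 1; 151 -151 0 0 0 21.5 1; 180 -180 0 0 0 21.5 1; 209 -209 5 0 0 21.5 1; 238 -238 10 0 0 21.5 1; 267 -267 15 0 0 21.5 1"

```text
time: 0.98
tool_pos: [0.3983, -0.2796, 0.216]
tcp_rot: [3.142, -0.0, 0.0]
wrist_force: [2.4, -0.4, -0.5]
width: 1.0
```

```bash
python3 -c "
from h import *
delta(.468,-.1298,.18)"
```

```text
t 0.98 pos [ 0.3983 -0.2796  0.216 ] w 1.0 F [ 2.4 -0.4 -0.5] 
shift mm [  69.7 -149.8   36. ] turn [ 0.   -0.02 -0.  ]
```

Request:
arm_command:
  targets: "18 -38 9 0 0 0 1; 35 -75 18 0 0 0 1; 52 -112 27 0 0 0 1; 66 -142 34 0 0 0 1; 69.7 -150 36 0 0 0 1; 69.7 -150 36 0 0 0 1"

```text
time: 1.48
tool_pos: [0.4676, -0.1291, 0.1792]
tcp_rot: [-3.141, -0.008, 0.003]
wrist_force: [-1.1, 0.3, 0.3]
width: 0.999
```

```bash
cat >> h.py <<'E'
def wlook(name):
    st=bot.read_state(); im,d=bot.read_camera("wrist"); cv2.imwrite(f"pics/{name}.png",im); np.savez(f"{name}.npz",im=im,d=d)
    return st,im,cloud("wrist",d,st)
def head(C,c0,r,zlo,zhi):
    P=C.reshape(-1,3); m=(np.hypot(*(P[:,:2]-c0).T)<r+.012)&(P[:,2]>zlo)&(P[:,2]<zhi); q=P[m]
    return m.sum(), fitcirc(q,r,np.array(c0)) if m.sum()>5 else None
E
python3 -c "
from h import *
st,im,C=wlook('w1')
print(head(C,(.468,-.1298),.013,.053,.070))
print(proj('wrist',[.468,-.1298,.076],st))
delta(.468,-.1298,.041)"
```

```text
(np.int64(180), (array([ 0.46649517, -0.1298416 ]), np.float64(0.00017682297991574507)))
[274.30644326 211.9056743 ]
t 1.53 pos [ 0.4675 -0.1308  0.1798] w 1.0 F [-0.9  0.8 -0.5] 
shift mm [  0.7  -1.  138.8] turn [0.01 0.07 0.2 ]
```

View pics/w1.png

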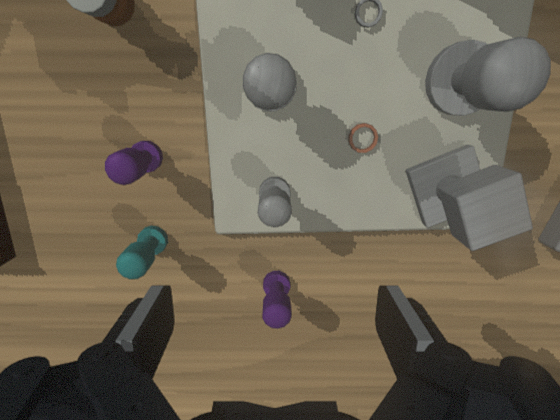

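Request:
arm_command:
  targets: "0 -1 30 0 0 0.2 1; 0 -1 65 0 0 0.2 1; 0 -1 100 0 0 0.2 1; 0 -1 125 0 0 0.2 1; 0 -1 137.5 0 0 0.2 1; 0 -1 137.5 0 0 0.2 1"
  newtons: 30

```text
time: 2.03
tool_pos: [0.4642, -0.1313, 0.0396]
tcp_rot: [-3.14, 0.008, 0.011]
wrist_force: [-1.3, -0.4, 0.6]
width: 1.0
```

Request:
arm_command:
  targets: "0 0 0 0 0 0 0.2; 0 0 0 0 0 0 0.2; 0 0 0 0 0 0 0.2; 0 0 0 0 0 0 0.2; 0 0 0 0 0 0 0.2; 0 0 0 0 0 0 0.2"
  newtons: 30

```text
time: 2.53
tool_pos: [0.4689, -0.131, 0.0441]
tcp_rot: [3.141, -0.004, 0.004]
wrist_force: [-1.4, -0.8, 4.3]
width: 0.288
```

```bash
python3 -c "
from h import *
delta(.468,-.1298,.19)
im,d=bot.read_camera('side'); cv2.imwrite('pics/s1.png',cv2.resize(im[80:300,180:440],None,fx=2.7,fy=2.7,interpolation=cv2.INTER_CUBIC))
"
```

```text
t 2.53 pos [ 0.4689 -0.131   0.0441] w 0.288 F [-1.4 -0.8  4.3] 
shift mm [  -0.5   -1.  -145.9] turn [ 0.06 -0.14 -0.15]
```

View pics/s1.png

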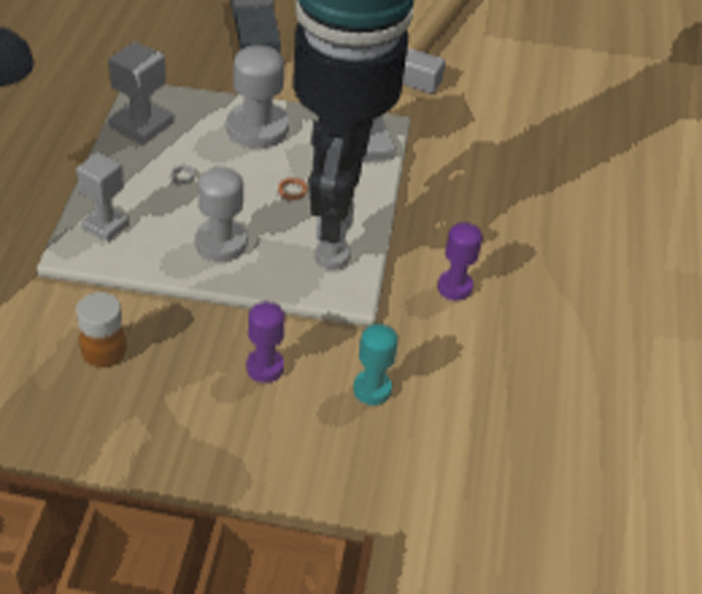

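Request:
arm_command:
  targets: "0 0 0 0 0 0 0.2; 0 0 -6 0 0 0 0.2; 0 0 -20 0 0 0 0.2; 0 0 -45 0 0 0 0.2; 0 0 -75 0 0 0 0.2; 0 0 -105 0 0 0 0.2; 0 0 -130 0 0 0 0.2; 0 0 -145 0 0 0 0.2; 0 0 -145 0 0 0 0.2"

```text
time: 3.33
tool_pos: [0.4701, -0.1311, 0.192]
tcp_rot: [3.139, -0.004, 0.011]
wrist_force: [1.2, -0.4, -1.0]
width: 0.291
```

```bash
python3 -c "
from h import *
delta(.6287,.1812,.19)
st,im,C=wlook('w2')
"
```

```text
t 3.33 pos [ 0.4701 -0.1311  0.192 ] w 0.291 F [ 1.2 -0.4 -1. ] 
shift mm [ 157.7 -312.7    2.4] turn [ 0.12 -0.39 -0.15]
```

View pics/w2.png

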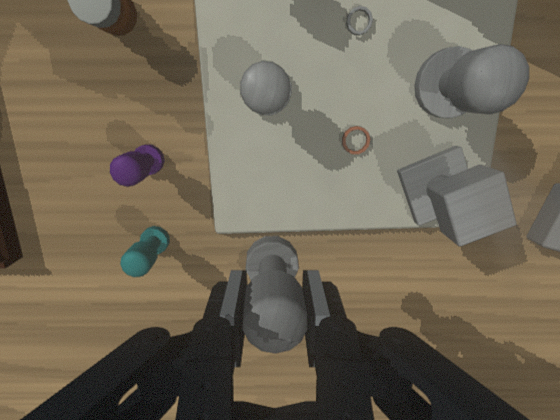

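Request:
arm_command:
  targets: "3 -6 0 0 0 0 0.2; 11 -22 0 0 0 0 0.2; 25 -50 0 0 0 0 0.2; 42 -83 0 0 0 0 0.2; 59 -116 0 0 0 0 0.2; 76 -149 0 0 0 0 0.2; 93 -182 0 0 0 0 0.2; 110 -215 0 0 0 0 0.2; 125 -247 0 0 0 0 0.2; 138 -273 0 0 0 0 0.2"

```text
time: 4.22
tool_pos: [0.6054, 0.145, 0.1844]
tcp_rot: [3.141, -0.003, -0.008]
wrist_force: [-0.3, -1.1, -0.6]
width: 0.294
```

Request:
arm_command:
  targets: "9 -18 10 0 0 0 0.2; 15 -30 20 0 0 0 0.2; 19 -38 30 0 0 0 0.2; 19 -39 40 0 0 0 0.2; 19 -39 45 0 0 0 0.2; 19 -39 45 0 0 0 0.2; 19 -39 45 0 0 0 0.2"

```text
time: 4.8
tool_pos: [0.6247, 0.1797, 0.1419]
tcp_rot: [3.141, -0.007, -0.003]
wrist_force: [-0.5, 0.0, -1.1]
width: 0.288
```

```bash
python3 -c "
from h import *
delta(.6287,.1812,.10)
st,im,C=wlook('w3')
p=st['tool_pos']
print(proj('wrist',np.array([p[0],p[1],p[2]-.03]),st))
P=C.reshape(-1,3); Q=P[(np.hypot(*(P[:,:2]-p[:2]).T)<.022)]
for lo in np.arange(.08,.2,.005):
  q=Q[(Q[:,2]>lo)&(Q[:,2]<lo+.005)]
  if len(q): print(round(lo-p[2],3),len(q),q.min(0).round(4),q.max(0).round(4))
import sys
"
python3 - <<'E'
import sys; sys.path.insert(0,'.')
from h import *
d=np.load('w3.npz'); st=bot.read_state(); C=cloud('wrist',d['d'],st); P=C.reshape(-1,3)
for k,c,w in (("S",(.6287,.1812),.054),("M",(.5405,.181),.068),("L",(.4525,.1805),.082)):
    c=np.array(c); m=(np.abs(P[:,:2]-c).max(1)<w/2+.008)&(P[:,2]>.031)&(P[:,2]<.040)
    q=P[m]
    if len(q)>10: print(k,len(q),cv2.minAreaRect((q[:,:2]*1000).astype(np.float32)))
E
```

```text
t 4.8 pos [0.6247 0.1797 0.1419] w 0.288 F [-0.5  0.  -1.1] 
shift mm [ 4.1 -1.6 41.9] turn [ 0.05  0.11 -0.24]
[272.95619863 256.08697001]
-0.032 96 [0.6277 0.1674 0.1114] [0.6368 0.1934 0.115 ]
-0.027 372 [0.6165 0.1666 0.115 ] [0.6369 0.1936 0.12  ]
-0.022 921 [0.6154 0.1668 0.12  ] [0.6366 0.1935 0.125 ]
-0.017 116 [0.6247 0.1732 0.125 ] [0.6303 0.1866 0.1299]
-0.012 128 [0.6254 0.1733 0.1301] [0.6305 0.1864 0.135 ]
-0.007 45 [0.628  0.1749 0.135 ] [0.6304 0.1847 0.1381]
-0.002 8 [0.6238 0.1663 0.1427] [0.6338 0.1941 0.1449]
0.003 253 [0.6242 0.1585 0.1451] [0.636  0.2002 0.15  ]
0.008 556 [0.6247 0.1585 0.15  ] [0.6362 0.2008 0.155 ]
0.013 623 [0.6253 0.1585 0.155 ] [0.6365 0.2007 0.16  ]
0.018 700 [0.6126 0.1584 0.16  ] [0.6365 0.2009 0.165 ]
0.023 929 [0.6123 0.1584 0.165 ] [0.6364 0.2008 0.17  ]
0.028 3111 [0.6109 0.1584 0.17  ] [0.6367 0.2009 0.175 ]
0.033 720 [0.6123 0.1598 0.175 ] [0.6358 0.199  0.18  ]
0.038 711 [0.6127 0.1605 0.18  ] [0.6366 0.1985 0.185 ]
0.043 443 [0.6118 0.1604 0.185 ] [0.6377 0.1987 0.19  ]
0.048 395 [0.6138 0.1606 0.19  ] [0.6375 0.1987 0.195 ]
0.053 470 [0.6157 0.1604 0.195 ] [0.6373 0.1988 0.2   ]
S 2008 ((629.1902465820312, 180.83290100097656), (54.56758117675781, 54.15169143676758), 0.009945003315806389)
M 150 ((541.2794189453125, 180.85806274414062), (67.50140380859375, 69.43569946289062), 89.72216033935547)
L 690 ((470.4914245605469, 179.78684997558594), (49.91472625732422, 73.78672790527344), 0.8030725717544556)
```

View pics/w3.png

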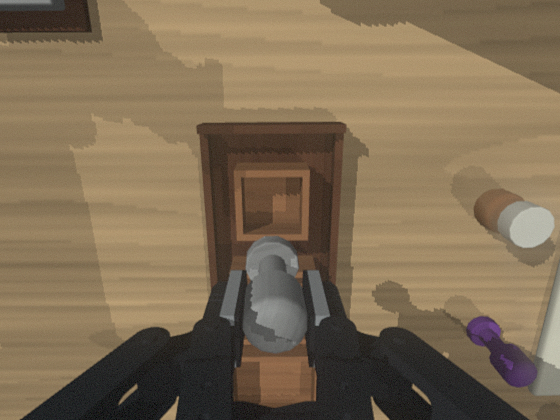

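Request:
arm_command:
  targets: "3 -0.5 15 0 0 0 0.2; 6 -1 40 0 0 0 0.2; 6 -1 65 0 0 0 0.2; 6 -1 83 0 0 0 0.2; 6 -1 92 0 0 0 0.2; 6 -1 96 0 0 0 0.2; 6 -1 96 0 0 0 0.2; 6 -1 96 0 0 0 0.2; 6 -1 96 0 0 0 0.2"

```text
time: 5.6
tool_pos: [0.6331, 0.1823, 0.0486]
tcp_rot: [-3.141, 0.005, -0.005]
wrist_force: [0.8, 0.4, -1.1]
width: 0.295
```

```bash
python3 -c "
from h import *
im,d=bot.read_camera('side'); cv2.imwrite('pics/s2.png',cv2.resize(im[200:360,100:340],None,fx=3.2,fy=3.2,interpolation=cv2.INTER_CUBIC))
for i in range(3):
  delta(.629,.181,.0405); bot.read_camera('top')
"
```

```text
t 5.65 pos [0.6331 0.1824 0.0487] w 0.291 F [-0.7 -0.2 -1.2] 
shift mm [-4.1  1.4  8.1] turn [-0.04 -0.18 -0.17]
t 5.7 pos [0.633  0.1823 0.0485] w 0.29 F [ 0.1  0.5 -1. ] 
shift mm [-4.   1.4  8. ] turn [-0.04 -0.17 -0.17]
t 5.75 pos [0.6327 0.1823 0.0483] w 0.293 F [-0.6  0.3 -1.3] 
shift mm [-3.8  1.3  7.8] turn [-0.04 -0.14 -0.17]
```

View pics/s2.png

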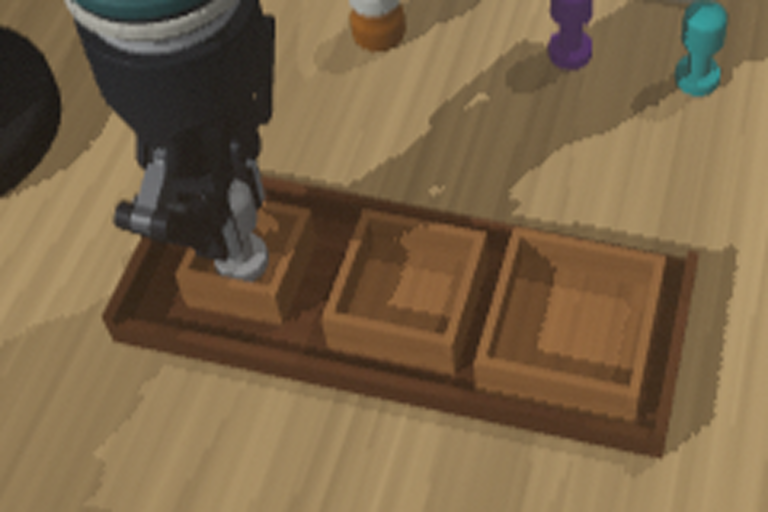

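```bash
python3 -c "
from h import *
f=lambda X:((proj('side',np.array(X))-[100,200])*3.2).round(0).tolist()
print('well top',[f([.629+a*.022,.181+b*.022,.035]) for a,b in ((1,1),(1,-1),(-1,-1),(-1,1))])
for z in (.028,.036,.045): print('foot top',z,f([.631,.1823,z]), [f([.631+.014*np.cos(t),.1823+.014*np.sin(t),z]) for t in (0,1.57,3.14,4.71)])
im,d=bot.read_camera('side'); S=cloud('side',d); 
for x,y in((240,265),(240,255),(225,262),(260,262)): print(S[200+int(y/3.2),100+int(x/3.2)].round(4))
P=S[262:292,155:190].reshape(-1,3); q=P[(np.hypot(P[:,0]-.631,P[:,1]-.182)<.02)&(P[:,2]<.045)]; print(len(q),q.min(0),q.max(0))
"
```

```text
well top [[187.0, 267.0], [220.0, 198.0], [298.0, 213.0], [268.0, 284.0]]
foot top 0.028 [241.0, 248.0] [[216.0, 243.0], [231.0, 271.0], [266.0, 253.0], [251.0, 226.0]]
foot top 0.036 [238.0, 240.0] [[213.0, 235.0], [228.0, 262.0], [264.0, 245.0], [248.0, 218.0]]
foot top 0.045 [236.0, 230.0] [[210.0, 225.0], [225.0, 253.0], [261.0, 236.0], [246.0, 208.0]]
[0.6289 0.1896 0.0262]
[0.6278 0.1887 0.0346]
[0.6252 0.2067 0.0574]
[0.6194 0.1861 0.0274]
203 [0.6162132  0.16233254 0.00765676] [0.65084965 0.19746721 0.04239746]
```

Request:
arm_command:
  targets: "-1 0 2 0 0 0 0.2; -2 0.5 4 0 0 0 0.2; -2 0.5 5.5 0 0 0 0.2; -2 0.5 6.5 0 0 0 0.2; -2 0.5 6.5 0 0 0 0.2; -2 0.5 6.5 0 0 0 0.2"

```text
time: 6.35
tool_pos: [0.6302, 0.1818, 0.042]
tcp_rot: [-3.141, 0.005, -0.002]
wrist_force: [-2.1, -0.4, 7.1]
width: 0.292
```

```bash
python3 -c "
from h import *
for i in range(2):
  delta(.629,.181,.0405); bot.read_camera('top')
"
```

```text
t 6.35 pos [0.6302 0.1818 0.042 ] w 0.292 F [-2.1 -0.4  7.1] 
shift mm [-1.2  0.8  1.5] turn [-0.03 -0.07 -0.17]
t 6.4 pos [0.6302 0.1818 0.042 ] w 0.292 F [-2.2 -1.   7.8] 
shift mm [-1.2  0.9  1.5] turn [-0.03 -0.07 -0.17]
```

Request:
arm_command:
  targets: "0 0 -0.5 0 0 0 0.34; 0 0 -0.5 0 0 0 0.38; 0 0 -0.5 0 0 0 0.5; 0 0 -0.5 0 0 0 0.6; 0 0 -0.5 0 0 0 0.6"

```text
time: 6.87
tool_pos: [0.6294, 0.1815, 0.0404]
tcp_rot: [3.141, -0.005, -0.001]
wrist_force: [0.2, -0.3, -0.3]
width: 0.6
```

Request:
arm_command:
  targets: "0 0 -5 0 0 0 0.7; 0 0 -20 0 0 0 0.8; 0 0 -50 0 0 0 1; 0 0 -85 0 0 0 1; 0 0 -120 0 0 0 1; 0 0 -145 0 0 0 1; 0 0 -145 0 0 0 1"

```text
time: 7.45
tool_pos: [0.634, 0.1826, 0.1944]
tcp_rot: [-3.138, 0.005, -0.02]
wrist_force: [1.6, -0.7, 0.5]
width: 0.997
```

```bash
python3 -c "
from h import *
st,im,C=wlook('w4')
print(head(C,(.629,.181),.013,.050,.067), C.reshape(-1,3)[np.hypot(*(C.reshape(-1,3)[:,:2]-[.629,.181]).T)<.008][:,2].max())
delta(.5577,-.1257,.19)
"
```

```text
(np.int64(151), (array([0.62726623, 0.18231133]), np.float64(0.00019650086043025876))) 0.07620957696235714
t 7.5 pos [0.6326 0.1823 0.1912] w 0.999 F [ 0.2  0.1 -0.2] 
shift mm [-7.400e+01  3.082e+02 -1.000e-01] turn [-0.13 -0.51 -0.17]
```

View pics/w4.png

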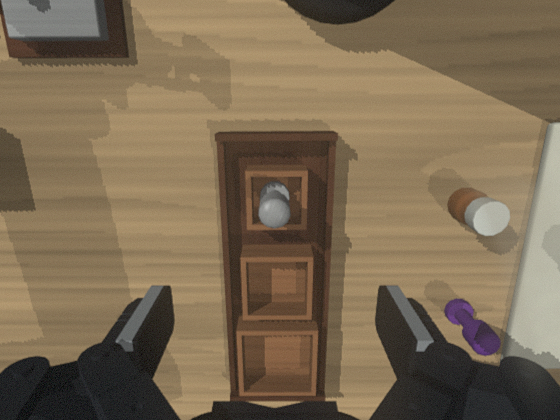

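Request:
arm_command:
  targets: "-3 12 0 0 0 -0.2 1; -10 42 0 0 0 -0.2 1; -20 80 0 0 0 -0.2 1; -29 120 0 0 0 -0.2 1; -39 160 0 0 0 -0.2 1; -48 200 0 0 0 -0.2 1; -58 240 0 0 0 -0.2 1; -67 278 0 0 0 -0.2 1; -72 300 0 0 0 -0.2 1; -74 308 0 0 0 -0.2 1"

```text
time: 8.33
tool_pos: [0.5515, -0.1298, 0.1833]
tcp_rot: [3.141, -0.005, -0.007]
wrist_force: [0.3, 0.8, 0.4]
width: 1.0
```

Request:
arm_command:
  targets: "0 0 0 0 0 0 1; 0 0 0 0 0 0 1; 0 0 0 0 0 0 1"

```text
time: 8.58
tool_pos: [0.5544, -0.1251, 0.1849]
tcp_rot: [-3.141, -0.002, 0.002]
wrist_force: [0.8, 0.5, -0.7]
width: 1.0
```

```bash
python3 -c "
from h import *
st,im,C=wlook('w5')
print(head(C,(.5577,-.1257),.0175,.058,.076))
delta(.5577,-.1257,.045)
"
```

```text
(np.int64(233), (array([ 0.55627337, -0.12599971]), np.float64(0.00018638347028796548)))
t 8.63 pos [ 0.5547 -0.1249  0.1852] w 0.998 F [0.5 1.  0.2] 
shift mm [  3.2   0.9 140.1] turn [-0.04  0.05  0.11]
```

View pics/w5.png

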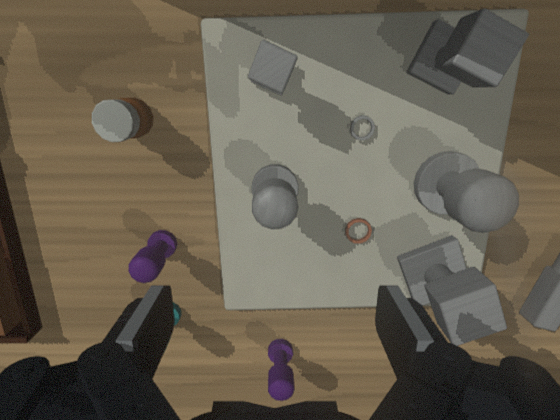

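Request:
arm_command:
  targets: "1 0.5 30 0 0 0.1 1; 2 0.8 65 0 0 0.1 1; 2.5 0.8 100 0 0 0.1 1; 2.5 0.8 125 0 0 0.1 1; 2.5 0.8 137 0 0 0.1 1; 2.5 0.8 140 0 0 0.1 1; 2.5 0.8 140 0 0 0.1 1; 2.5 0.8 140 0 0 0.1 0.3; 2.5 0.8 140 0 0 0.1 0.3; 2.5 0.8 140 0 0 0.1 0.3"
  newtons: 40

```text
time: 9.47
tool_pos: [0.559, -0.1274, 0.048]
tcp_rot: [3.141, -0.002, 0.006]
wrist_force: [-0.8, -0.1, 0.4]
width: 0.605
```

Request:
arm_command:
  targets: "0 0 0 0 0 0 0.3; 0 0 0 0 0 0 0.3; 0 0 0 0 0 0 0.3; 0 0 0 0 0 0 0.3"
  newtons: 40

```text
time: 9.8
tool_pos: [0.5585, -0.1272, 0.0474]
tcp_rot: [3.141, -0.002, 0.004]
wrist_force: [0.4, 1.4, 6.7]
width: 0.396
```

Request:
arm_command:
  targets: "0 0 0 0 0 0 0.3; 0 0 -6 0 0 0 0.3; 0 0 -20 0 0 0 0.3; 0 0 -45 0 0 0 0.3; 0 0 -75 0 0 0 0.3; 0 0 -105 0 0 0 0.3; 0 0 -130 0 0 0 0.3; 0 0 -143 0 0 0 0.3; 0 0 -143 0 0 0 0.3"

```text
time: 10.55
tool_pos: [0.5593, -0.1278, 0.1926]
tcp_rot: [3.14, -0.002, 0.01]
wrist_force: [0.5, 0.0, -0.6]
width: 0.395
```

```bash
cat >> h.py <<'E'
def wellfit(C,c,w):
    P=C.reshape(-1,3); m=(np.abs(P[:,:2]-np.array(c)).max(1)<w/2+.008)&(P[:,2]>.031)&(P[:,2]<.040); q=P[m]
    if len(q)>10: print('well',len(q),cv2.minAreaRect((q[:,:2]*1000).astype(np.float32)))
def foot(C,p,r,zoff):  # foot below tcp by zoff(underside)
    P=C.reshape(-1,3); Q=P[(np.hypot(*(P[:,:2]-p[:2]).T)<r+.008)&(P[:,2]<p[2]-zoff+.014)&(P[:,2]>p[2]-zoff-.01)]
    print('foot',len(Q),Q.min(0).round(4),Q.max(0).round(4),'rel tcp: x',(Q[:,0].max()-r-p[0]).round(4),'y',((Q[:,1].max()+Q[:,1].min())/2-p[1]).round(4),'zmin',(Q[:,2].min()-p[2]).round(4))
E
python3 -c "
from h import *
delta(.5405,.181,.19)
st,im,C=wlook('w6')
foot(C,st['tool_pos'],.021,.0354)
"
```

```text
t 10.55 pos [ 0.5593 -0.1278  0.1926] w 0.395 F [ 0.5  0.  -0.6] 
shift mm [ -19.2 -308.8    1.9] turn [ 0.11 -0.36 -0.07]
foot 2671 [ 0.5484 -0.1478  0.1587] [ 0.5789 -0.1065  0.1712] rel tcp: x -0.0015 y 0.0007 zmin -0.0339
```

View pics/w6.png

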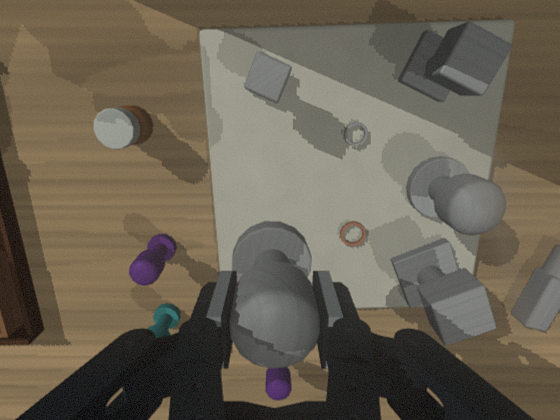

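Request:
arm_command:
  targets: "-1 -6 0 0 0 0 0.3; -2 -22 0 0 0 0 0.3; -3 -50 0 0 0 0 0.3; -5 -83 0 0 0 0 0.3; -7 -116 0 0 0 0 0.3; -9 -149 0 0 0 0 0.3; -11 -182 0 0 0 0 0.3; -13 -215 0 0 0 0 0.3; -15 -247 0 0 0 0 0.3; -17 -273 0 0 0 0 0.3"

```text
time: 11.43
tool_pos: [0.5379, 0.1481, 0.1854]
tcp_rot: [3.141, -0.001, -0.009]
wrist_force: [0.2, -0.7, -2.2]
width: 0.397
```

Request:
arm_command:
  targets: "0 -18 10 0 0 0 0.3; 0 -29 20 0 0 0 0.3; 0 -35 30 0 0 0 0.3; 0 -36 40 0 0 0 0.3; 0 -36 45 0 0 0 0.3; 0 -36 45 0 0 0 0.3; 0 -36 45 0 0 0 0.3; 0 -36 45 0 0 0 0.3"

```text
time: 12.1
tool_pos: [0.5411, 0.1811, 0.1442]
tcp_rot: [3.142, -0.004, 0.001]
wrist_force: [0.3, -0.4, -2.5]
width: 0.396
```

```bash
python3 -c "
from h import *
delta(.5408,.181,.0445)
st,im,C=wlook('w7')
foot(C,st['tool_pos'],.021,.0354)
wellfit(C,(.5405,.181),.068)
wellfit(C,(.629,.181),.054)
"
```

```text
t 12.1 pos [0.5411 0.1811 0.1442] w 0.396 F [ 0.3 -0.4 -2.5] 
shift mm [-0.4  0.1 99.7] turn [ 0.   -0.04 -0.14]
foot 2667 [0.5299 0.1612 0.1101] [0.5606 0.2025 0.1227] rel tcp: x -0.0015 y 0.0007 zmin -0.034
well 1967 ((540.3922119140625, 180.33657836914062), (68.52821350097656, 68.08476257324219), 0.1985858976840973)
well 2559 ((628.3783569335938, 180.68844604492188), (54.02907180786133, 54.156131744384766), 0.12784573435783386)
```

View pics/w7.png

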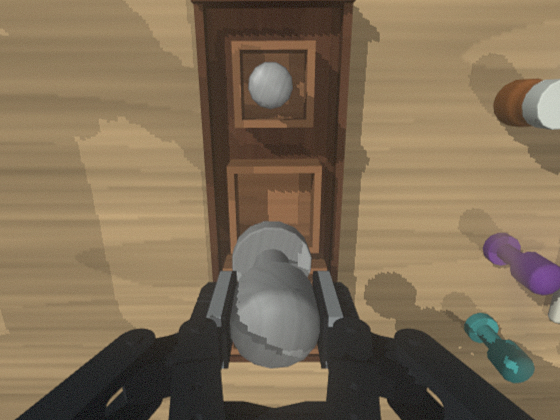

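Request:
arm_command:
  targets: "0.5 0.5 15 0 0 0 0.3; 1 1 40 0 0 0 0.3; 1 1 65 0 0 0 0.3; 1 1 82 0 0 0 0.3; 1 1 90 0 0 0 0.3; 1 1 94 0 0 0 0.3; 1 1 94 0 0 0 0.3; 1 1 94 0 0 0 0.3; 1 1 94 0 0 0 0.3; 1 1 94 0 0 0 0.3"

```text
time: 12.98
tool_pos: [0.5429, 0.1813, 0.0514]
tcp_rot: [-3.141, 0.002, -0.004]
wrist_force: [0.2, -0.9, -3.0]
width: 0.398
```

```bash
python3 -c "
from h import *
delta(.5415,.180,.0445)
im,d=bot.read_camera('side'); cv2.imwrite('pics/s3.png',cv2.resize(im[200:360,100:340],None,fx=3.2,fy=3.2,interpolation=cv2.INTER_CUBIC))
"
```

```text
t 12.98 pos [0.5429 0.1813 0.0514] w 0.398 F [ 0.2 -0.9 -3. ] 
shift mm [-1.4  1.3  6.9] turn [-0.05 -0.16 -0.07]
```

View pics/s3.png

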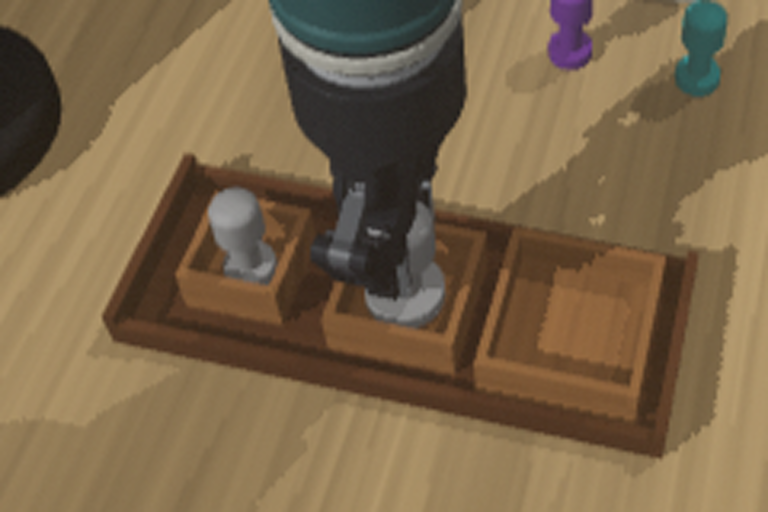

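Small stands in its well (crop 240,245); the medium's foot is inside its well (405,297), a few mm above the floor. Lowering slowly.

Request:
arm_command:
  targets: "-1 0.5 2 0 0 0 0.3; -1 1 4 0 0 0 0.3; -1 1 5 0 0 0 0.3; -1 1 5.5 0 0 0 0.3; -1 1 5.5 0 0 0 0.3; -1 1 5.5 0 0 0 0.3"

```text
time: 13.53
tool_pos: [0.5412, 0.1801, 0.0454]
tcp_rot: [-3.141, 0.002, -0.001]
wrist_force: [-1.9, -0.4, 5.0]
width: 0.396
```

Request:
arm_command:
  targets: "0 0 -0.3 0 0 0 0.44; 0 0 -0.3 0 0 0 0.48; 0 0 -0.3 0 0 0 0.58; 0 0 -0.3 0 0 0 0.7; 0 0 -0.3 0 0 0 0.7"

```text
time: 13.95
tool_pos: [0.5405, 0.1799, 0.0444]
tcp_rot: [3.142, -0.002, -0.0]
wrist_force: [-0.4, 0.3, -0.4]
width: 0.702
```

Request:
arm_command:
  targets: "0 0 -5 0 0 0 0.75; 0 0 -20 0 0 0 0.85; 0 0 -50 0 0 0 1; 0 0 -85 0 0 0 1; 0 0 -120 0 0 0 1; 0 0 -142 0 0 0 1; 0 0 -142 0 0 0 1; 0 0 -142 0 0 0 1"

```text
time: 14.62
tool_pos: [0.542, 0.1804, 0.1891]
tcp_rot: [-3.14, 0.002, -0.007]
wrist_force: [-0.5, 1.0, -1.0]
width: 0.997
```

```bash
python3 -c "
from h import *
st,im,C=wlook('w8')
print(head(C,(.5405,.181),.0175,.055,.073),head(C,(.629,.181),.013,.050,.067))
delta(.562,-.2788,.195)
"
```

```text
(np.int64(219), (array([0.53853421, 0.18089584]), np.float64(0.0001729408878816675))) (np.int64(0), None)
t 14.67 pos [0.5406 0.18   0.1869] w 0.999 F [-0.5  0.3 -0.7] 
shift mm [ 21.9 458.7  -8.1] turn [-0.01 -0.04 -0.07]
```

View pics/w8.png

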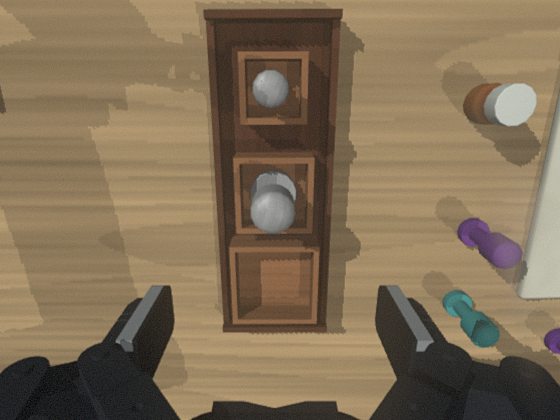

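Both stand in their wells (small at 270,88; medium at 273,205). Now the large one.

Request:
arm_command:
  targets: "1 12 -3 0 0 0 1; 2 42 -8 0 0 0 1; 4 80 -8 0 0 0 1; 6 120 -8 0 0 0 1; 8 160 -8 0 0 0 1; 10 200 -8 0 0 0 1; 12 240 -8 0 0 0 1; 14 280 -8 0 0 0 1; 16 320 -8 0 0 0 1; 18 358 -8 0 0 0 1"

```text
time: 15.5
tool_pos: [0.5561, -0.1806, 0.1923]
tcp_rot: [-3.141, 0.003, 0.006]
wrist_force: [0.5, -0.6, 0.3]
width: 1.001
```

Request:
arm_command:
  targets: "1 38 0 0 0 0 1; 2 70 0 0 0 0 1; 3 92 0 0 0 0 1; 3.5 100 0 0 0 0 1; 3.5 100 0 0 0 0 1; 3.5 100 0 0 0 0 1; 3.5 100 0 0 0 0 1"

```text
time: 16.08
tool_pos: [0.5609, -0.2767, 0.1936]
tcp_rot: [-3.14, 0.001, 0.003]
wrist_force: [-0.7, 0.5, 0.2]
width: 0.999
```

```bash
python3 -c "
from h import *
st,im,C=wlook('w9')
print(head(C,(.562,-.2788),.022,.064,.082))
delta(.562,-.2788,.048)
"
```

```text
(np.int64(264), (array([ 0.56075967, -0.27904411]), np.float64(0.00020988146503770786)))
t 16.13 pos [ 0.5612 -0.2765  0.1939] w 1.001 F [-0.2  0.5  0.7] 
shift mm [  1.    2.5 145.9] turn [-0.07  0.07  0.01]
```

View pics/w9.png

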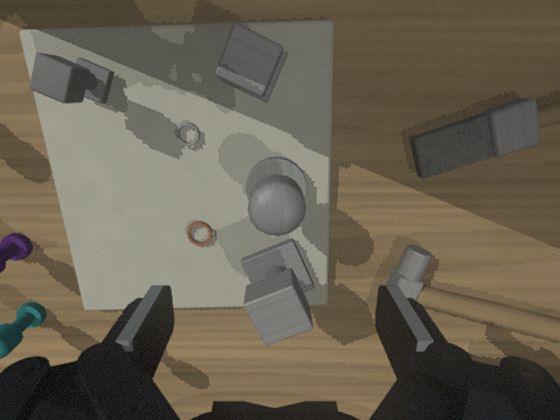

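Request:
arm_command:
  targets: "0 1 30 0 0 0 1; 0 2 65 0 0 0 1; 0 2.5 100 0 0 0 1; 0 2.5 128 0 0 0 1; 0 2.5 141 0 0 0 1; 0 2.5 145 0 0 0 1; 0 2.5 145 0 0 0 1; 0 2.5 145 0 0 0 0.4; 0 2.5 145 0 0 0 0.4; 0 2.5 145 0 0 0 0.4"
  newtons: 60

```text
time: 16.97
tool_pos: [0.5633, -0.2814, 0.0521]
tcp_rot: [3.14, -0.002, 0.006]
wrist_force: [-0.1, -1.4, -0.8]
width: 0.6
```

Request:
arm_command:
  targets: "0 0 0 0 0 0 0.4; 0 0 0 0 0 0 0.4; 0 0 0 0 0 0 0.4; 0 0 0 0 0 0 0.4"
  newtons: 60

```text
time: 17.3
tool_pos: [0.5631, -0.2808, 0.0523]
tcp_rot: [3.141, -0.002, 0.005]
wrist_force: [-1.5, 2.6, 6.8]
width: 0.495
```

Request:
arm_command:
  targets: "0 0 0 0 0 0 0.4; 0 0 -4 0 0 0 0.4; 0 0 -14 0 0 0 0.4; 0 0 -34 0 0 0 0.4; 0 0 -62 0 0 0 0.4; 0 0 -92 0 0 0 0.4; 0 0 -120 0 0 0 0.4; 0 0 -138 0 0 0 0.4; 0 0 -143 0 0 0 0.4; 0 0 -143 0 0 0 0.4"

```text
time: 18.13
tool_pos: [0.5624, -0.2813, 0.195]
tcp_rot: [3.14, -0.002, 0.005]
wrist_force: [0.3, -0.5, -4.6]
width: 0.498
```

```bash
python3 -c "
from h import *
delta(.4525,.1805,.195)
st,im,C=wlook('w10')
foot(C,st['tool_pos'],.028,.040)
"
```

```text
t 18.13 pos [ 0.5624 -0.2813  0.195 ] w 0.498 F [ 0.3 -0.5 -4.6] 
shift mm [-110.6 -461.6   -1.4] turn [ 0.12 -0.2  -0.08]
foot 4235 [ 0.5503 -0.3091  0.1553] [ 0.5891 -0.254   0.169 ] rel tcp: x -0.0014 y -0.0003 zmin -0.0396
```

View pics/w10.png

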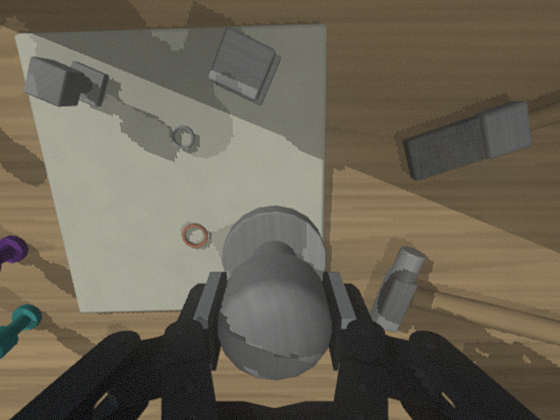

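Request:
arm_command:
  targets: "-1 -5 0 0 0 0 0.4; -4 -18 0 0 0 0 0.4; -10 -42 0 0 0 0 0.4; -17 -72 0 0 0 0 0.4; -25 -104 0 0 0 0 0.4; -33 -137 0 0 0 0 0.4; -41 -170 0 0 0 0 0.4; -49 -203 0 0 0 0 0.4; -57 -236 0 0 0 0 0.4; -65 -269 0 0 0 0 0.4"

```text
time: 19.02
tool_pos: [0.4942, -0.0091, 0.1906]
tcp_rot: [-3.141, 0.002, 0.006]
wrist_force: [0.7, 0.7, -4.7]
width: 0.496
```

Request:
arm_command:
  targets: "-8 -33 0 0 0 0 0.4; -16 -66 0 0 0 0 0.4; -24 -98 0 0 0 0 0.4; -31 -128 0 0 0 0 0.4; -37 -153 0 0 0 0 0.4; -42 -174 5 0 0 0 0.4; -45 -187 15 0 0 0 0.4; -46 -192 26 0 0 0 0.4; -46 -193 35 0 0 0 0.4; -46 -193 40 0 0 0 0.4"

```text
time: 19.85
tool_pos: [0.4489, 0.181, 0.1497]
tcp_rot: [3.14, -0.0, -0.007]
wrist_force: [0.1, 0.2, -4.4]
width: 0.492
```

Request:
arm_command:
  targets: "0 0 0 0 0 0 0.4; 0 0 0 0 0 0 0.4; 0 0 0 0 0 0 0.4"

```text
time: 20.1
tool_pos: [0.4516, 0.1809, 0.1528]
tcp_rot: [3.142, -0.004, 0.001]
wrist_force: [0.2, -0.6, -4.5]
width: 0.5
```

```bash
python3 -c "
from h import *
delta(.4539,.1808,.049)
st,im,C=wlook('w11')
foot(C,st['tool_pos'],.028,.040)
wellfit(C,(.4525,.1805),.082)
wellfit(C,(.5405,.181),.068)
"
```

```text
t 20.1 pos [0.4516 0.1809 0.1528] w 0.5 F [ 0.2 -0.6 -4.5] 
shift mm [  2.2   0.  103.9] turn [ 0.   -0.02 -0.15]
foot 4235 [0.4393 0.153  0.1141] [0.478  0.2082 0.1268] rel tcp: x -0.0017 y -0.0003 zmin -0.0388
well 2098 ((454.49468994140625, 180.0075225830078), (78.09571838378906, 82.39359283447266), 0.28790247440338135)
well 3120 ((540.4188232421875, 180.39178466796875), (68.50294494628906, 68.14403533935547), 0.10149659216403961)
```

View pics/w11.png

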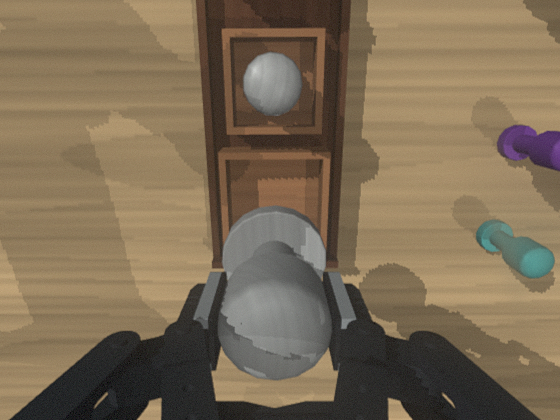

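Request:
arm_command:
  targets: "1 0 12 0 0 0 0.4; 2 0 36 0 0 0 0.4; 2 0 62 0 0 0 0.4; 2 0 82 0 0 0 0.4; 2 0 92 0 0 0 0.4; 2 0 96 0 0 0 0.4; 2 0 97 0 0 0 0.4; 2 0 97 0 0 0 0.4; 2 0 97 0 0 0 0.4; 2 0 97 0 0 0 0.4"

```text
time: 20.98
tool_pos: [0.4545, 0.1821, 0.0571]
tcp_rot: [-3.141, 0.002, -0.005]
wrist_force: [0.6, -0.2, -5.5]
width: 0.496
```

```bash
python3 -c "
from h import *
delta(.4539,.1805,.0485)
im,d=bot.read_camera('side'); cv2.imwrite('pics/s4.png',cv2.resize(im[200:360,100:340],None,fx=3.2,fy=3.2,interpolation=cv2.INTER_CUBIC))
"
```

```text
t 20.98 pos [0.4545 0.1821 0.0571] w 0.496 F [ 0.6 -0.2 -5.5] 
shift mm [-0.7  1.6  8.6] turn [-0.06 -0.17 -0.07]
```

View pics/s4.png

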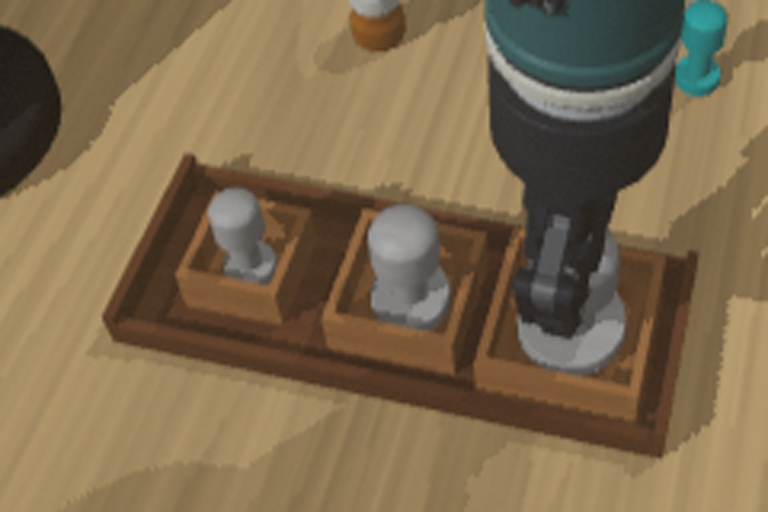

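Request:
arm_command:
  targets: "-0.5 0.5 2 0 0 0 0.4; -0.5 1 4 0 0 0 0.4; -0.5 1 5.5 0 0 0 0.4; -0.5 1 6 0 0 0 0.4; -0.5 1 6 0 0 0 0.4; -0.5 1 6 0 0 0 0.4"

```text
time: 21.53
tool_pos: [0.4528, 0.1806, 0.0503]
tcp_rot: [3.142, -0.002, 0.0]
wrist_force: [-3.2, -1.0, 5.2]
width: 0.499
```

Request:
arm_command:
  targets: "0 0 -0.3 0 0 0 0.53; 0 0 -0.3 0 0 0 0.57; 0 0 -0.3 0 0 0 0.65; 0 0 -0.3 0 0 0 0.75; 0 0 -0.3 0 0 0 0.75"

```text
time: 21.95
tool_pos: [0.4528, 0.1806, 0.0499]
tcp_rot: [-3.141, 0.002, -0.001]
wrist_force: [0.2, -0.5, 0.5]
width: 0.747
```

Request:
arm_command:
  targets: "0 0 -5 0 0 0 0.8; 0 0 -20 0 0 0 0.9; 0 0 -50 0 0 0 1; 0 0 -85 0 0 0 1; 0 0 -120 0 0 0 1; 0 0 -142 0 0 0 1; -20 20 -150 0 0 0 1; -40 50 -150 0 0 0 1; -40 80 -150 0 0 0 1; -40 100 -150 0 0 0 1"

```text
time: 22.78
tool_pos: [0.4115, 0.0791, 0.2006]
tcp_rot: [3.141, -0.001, 0.002]
wrist_force: [0.6, -0.4, -0.2]
width: 1.003
```

Request:
arm_command:
  targets: "0 30 0 0 0 0 1; 0 50 0 0 0 0 1; 0 60 0 0 0 0 1; 0 60 0 0 0 0 1; 0 60 0 0 0 0 1; 0 60 0 0 0 0 1"

```text
time: 23.28
tool_pos: [0.4125, 0.0214, 0.1999]
tcp_rot: [-3.141, 0.002, -0.0]
wrist_force: [-0.2, 0.2, 0.5]
width: 0.999
```

```bash
python3 -c "
from h import *
im,d=bot.read_camera('side'); S=cloud('side',d); cv2.imwrite('pics/s5.png',cv2.resize(im[60:360,100:400],None,fx=2,fy=2,interpolation=cv2.INTER_CUBIC))
t,d2=bot.read_camera('top'); C=cloud('top',d2); cv2.imwrite('pics/t5.png',t)
for k,c,r,z0,z1 in (('S',(.628,.181),.013,.050,.067),('M',(.5395,.181),.0175,.054,.073),('L',(.4525,.181),.022,.060,.079)):
  for A in (S,C):
    P=A.reshape(-1,3); print(k,head(A,c,r,z0,z1),'top z',np.median(np.sort(P[np.hypot(*(P[:,:2]-c).T)<.015][:,2])[-9:]).round(4))
"
```

```text
S (np.int64(97), (array([0.62876223, 0.18274165]), np.float64(0.0005292061382481617))) top z 0.0754
S (np.int64(43), (array([0.62832109, 0.18315225]), np.float64(0.0006061936679384223))) top z 0.0763
M (np.int64(139), (array([0.54001014, 0.18127894]), np.float64(0.00045132812874147335))) top z 0.0831
M (np.int64(0), None) top z 0.0816
L (np.int64(168), (array([0.45175493, 0.18020476]), np.float64(0.0005443737843197555))) top z 0.0913
L (np.int64(1), None) top z nan
  return _methods._mean(a, axis=axis, dtype=dtype,
  ret = ret.dtype.type(ret / rcount)
```

View pics/s5.png

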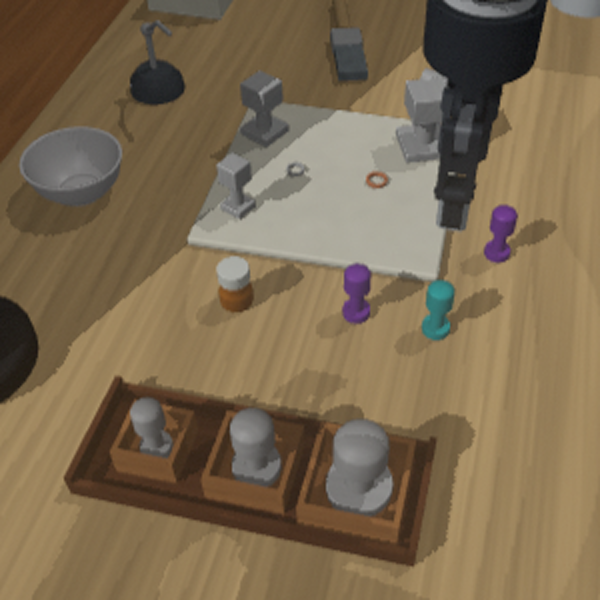

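View pics/t5.png

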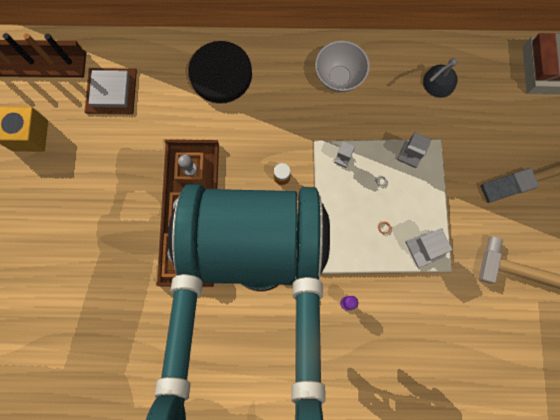

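```bash
python3 -c "
from h import *
print(bot.read_state()['joint_vel'].round(3)); print(bot.finish_job())"
```

```text
[ 0.003  0.001 -0.001 -0.002 -0.    -0.002]
the job is handed in; nothing more can be done
None
```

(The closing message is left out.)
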